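Find the stamped sample crate and push it to the dispatch rail

ROBOT

A 6-joint arm with a two-finger parallel gripper is mounted at the origin on a cart in front of the work surface, level with it; the furniture and walls round the work are solid. World frame = base frame: x ahead of the robot, y to its left, z up, the work surface at z = 0. Lengths are in m, angles in rad, forces in N, time in s.
With the tool pointing down it reaches from about 0.225 to 0.875 m from the base axis. Payload 3.4 kg.
Tool frame: the origin (TCP) lies on the centre line of the jaws, within the pads' length; the fingertips stand 17 mm ahead of it and the grasp point (between the pads) lies 2 mm behind it (nose_length is the distance from the TCP to the fingertips, in m); z points along the fingers, y is the line along which they close (so a half turn about z gives the same grasp; the last joint's range is limited). The gripper opens to 85 mm and grips with 20 to 120 N. Pads are 22 mm wide; open, the fingers measure 114 mm over their backs; the gripper's body (76 mm by 85 mm) begins 54 mm behind the grasp point. The pads swing forward as they close: fully open they stand 13 mm farther back than shut.
Start: joints at [0.994, 0.276, 1.505, -0, 1.361, -0.121], TCP at [0.253, 0.516, 0.248] pointing down, gripper open.
Joint ranges: [-2.89, 2.89], [-0.75, 2.08], [0.22, 2.7], [-1.18, 4.32], [0.11, 2.71], [-2.7, 2.7]. Speed limits (rad/s): [2.57, 2.57, 3.14, 3.14, 3.14, 3.14].

INTERFACE

Orientations are given as a unit quaternion [w, x, y, z].
In Python, from rig import get_state, get_image, sign_off, find_in, place_of, nose_length gives the robot as it stands.
- The arm moves only by the tool apply_moves, never from a script. Its argument "deltas" is one flat list of numbers, 5 for each row, row after row: the finger opening in mm, from 0 to 85.4, then the shift along the tool's x, y, z in mm, then the turn about the tool's z in degrees. A call has 1 to 12 rows; each row is the pose to reach, as a shift and turn from the pose commanded when the call began, along the tool's axes at that moment; what a row does not reach only later rows make up. A row lasts 1/12 s, in which the tool goes at most 41.7 mm and 7.16 degrees, less where a joint would pass 70% of its speed; a pose out of reach is approached as far as the arm can. A call with a gripper value outside its range is refused whole. The fingers move at their own pace and stop on an object; "squeeze" is the grip in N (left out, the last holds). Time passes only in rows, so rows that repeat a pose let the fingers close. It gives the time, the measured TCP pose, the force, the opening and the grip force at its end, in the units of the state.
- get_state(): the state, without advancing time (a new reading comes with each control period).
- get_image(name): name is "side" or "top"; returns a dict with "frame" (480x640x3 uint8, red, green, blue), "K" (3x3 intrinsics, pixels), "position" and "orientation" of the camera in the world. Camera axes: x right, y down, z forward; pixel columns grow to the right and rows downward; lengths in m; the calibration is good to about 2 mm. A picture is of the moment at which its call begins. There is no depth.
- sign_off(): hands the job in; it is judged then, once.
Trained networks look in a picture, given as the dict that the camera call returned (one of the last four; its "shot" number tells which), for a name from the list of things; names that differ only in an ending like _2 or _b are one class to them, and where a whole thing is asked for, a point or a joint stands for the part that bears it (a point fixed in the world has none). Each returns a list of dicts, best first, with "score" (0 to 1); they miss things now and then, are a little off and sometimes report something else, mostly with a low value. They report only what shows in the picture. A call takes as long as a camera call. They do not tell look-alikes from the thing itself.
- find_in(query, picture): "point" ([column, row] in pixels, amid what is visible of it).
- place_of(query, picture): "point" ([column, row] in pixels: a listed point, or the origin of a listed thing).
The state is a dict: "clock": time; "qpos": joint angles; "qd": joint speeds; "effort": joint torques, N m; "position": TCP position; "ee_rot": TCP orientation; "contact_force": force on the tool from outside, world axes, zero at the start; "moment": the same for the moment, N m; "width": finger opening in m; "gripper_force": force on a finger pad.
Only numpy, scipy, OpenCV 4.12 (cv2) and the standard library are available. Lean on these libraries where they do the work, as an engineer would, in place of code of your own. Each camera call takes 0.05 s, during which the arm holds its last target. There are 200 camera calls.

TASK

Push the left sample crate over onto its back, away from you, and then the right one, so that you can see the undersides; only one is stamped with a ring. Push the stamped crate, still lying, away from you until its lid end rests square against the dispatch rail, and leave the other one lying where it fell. Use only pushes, never lift a crate, and do not disturb the other things on the table.

Things in the scene. Friction and masses are not known exactly. Their poses are not given: they have to be found in the camera images.
- crate_a: one of two light grey plastic sample crates with lid and black side clips, 50 mm deep (its x, away from the robot) x 90 mm wide (its y) x 95 mm tall (its z, up), 175 to 350 g. Stands upright on the left or right at the start, nearly facing the robot. Origin: centre of its underside. Once tipped onto its back, z points away from the robot, the underside faces the robot and it lies 50 mm high
- crate_a_centre (a point): centre of crate_a, half-way up its 95 mm. Pushed away from the robot high on its near face (70 to 85 mm up), the crate tips over its far bottom edge with little sliding and past about 30 degrees falls onto its back by itself
- crate_a_top (a point): centre of the lid's top face of the crate whose body is crate_a, 95 mm from its underside along its z
- crate_b: one of two light grey plastic sample crates with lid and black side clips, 50 mm deep (its x, away from the robot) x 90 mm wide (its y) x 95 mm tall (its z, up), 175 to 350 g. Stands upright on the left or right at the start, nearly facing the robot. Origin: centre of its underside. Once tipped onto its back, z points away from the robot, the underside faces the robot and it lies 50 mm high
- crate_b_centre (a point): centre of crate_b, half-way up its 95 mm. Pushed away from the robot high on its near face (70 to 85 mm up), the crate tips over its far bottom edge with little sliding and past about 30 degrees falls onto its back by itself
- crate_b_top (a point): centre of the lid's top face of the crate whose body is crate_b, 95 mm from its underside along its z
- stamp (a point): centre of the stamp, on the underside of the stamped crate: a black ring 40 mm across with a bar through it. The other crate's underside is plain. Out of sight until that crate is tipped
- rail: the dispatch rail: a straight aluminium angle strip fixed to the table beyond the crates, 480 mm long (its y, roughly left-right), 28 mm high, 20 mm deep (its x, pointing away from the robot). Origin: centre of its underside; the upright face that looks at the robot lies at x = -10 mm of its frame
- vial_1: small clear vial with a black cap, 23 mm wide, 46 mm tall, a loose bystander; origin at the centre of its underside
- rubber_stopper: black rubber stopper, 35 mm wide, 28 mm tall, a loose bystander; origin at the centre of its underside
- tape_roll: roll of label tape lying flat, 58 mm wide, 18 mm tall, a loose bystander; origin at the centre of its underside
- amber_small: small brown glass bottle, 45 mm wide, 106 mm tall, a loose bystander; origin at the centre of its underside
- beaker: small glass beaker, 46 mm wide, 58 mm tall, a loose bystander; origin at the centre of its underside
- dropper_bottle: white dropper bottle with a green tip, 31 mm wide, 95 mm tall, a loose bystander; origin at the centre of its underside
- vial_2: small clear vial with a black cap, 23 mm wide, 46 mm tall, a loose bystander; origin at the centre of its underside
Things that resemble listed ones, but are neither listed nor needed, are in the scene too. Leave any pink look-alike of the crate_a alone.

How it is judged:
By the outcome, as a careful person would: the job done as asked, in the order asked, and still so for the second after the job is handed in, with the robot touching nothing.
It also fails if it takes over 46 s, if anything falls off the work surface, if the arm or the gripper's body presses on something with over 40 N, if the wrist force passes 120 N, or if a joint passes its speed limit or range.

## Working session

There is one attempt and no reset: what is moved stays moved. The work goes in short steps, Python scripts to look and compute and a tool call to move; the robot and the scene stay as the last step left them, time stands still between calls to the robot, and variables do not carry over. Pictures are saved under pics/ and viewed, at most 10 in all, crops included, and the job is handed in when it is done.

Besides the shell and the picture viewer there is one more tool, called after "Call:" in YAML: its name, and indented under it one key for each argument. apply_moves: Moves the arm, as the interface text tells. Its arguments: {"type":"object","properties":{"deltas":{"type":"array"},"squeeze":{"type":"number"}},"required":["deltas"]}

```bash
mkdir -p pics
cat > h.py <<'E'
import numpy as np, cv2
from rig import *
from scipy.spatial.transform import Rotation as R
def Rm(q): return R.from_quat([q[1],q[2],q[3],q[0]]).as_matrix()
def ray(im,p):
    K=np.array(im["K"]); d=Rm(im["orientation"])@np.linalg.inv(K)@[p[0],p[1],1]
    return np.array(im["position"]),d
def atz(im,p,z):
    o,d=ray(im,p); return o+d*(z-o[2])/d[2]
def proj(im,P):
    c=Rm(im["orientation"]).T@(np.array(P)-im["position"]); u=np.array(im["K"])@c; return u[:2]/u[2]
def save(im,n,crop=None,s=1):
    f=im["frame"]
    if crop: f=f[crop[1]:crop[3],crop[0]:crop[2]]
    cv2.imwrite("pics/"+n,cv2.resize(f[:,:,::-1],None,fx=s,fy=s,interpolation=cv2.INTER_CUBIC))
E
python3 - <<'E'
from h import *
np.set_printoptions(precision=3,suppress=True)
s=get_state();print(s["clock"],s["position"],s["ee_rot"],s["width"],nose_length)
H={"crate_a":0,"crate_a_top":.095,"rail":0,"vial_1":0,"rubber_stopper":0,"tape_roll":0,"amber_small":0,"beaker":0,"dropper_bottle":0}
for c in ("top","side"):
    im=get_image(c);save(im,c+"0.png");print(c,im["position"],Rm(im["orientation"])[:,2])
    for k,z in H.items():
        print(k,[(np.round(r["point"]).astype(int).tolist(),round(r["score"],2),atz(im,r["point"],z)[:2].round(3).tolist()) for r in place_of(k,im)[:4]])
E
```

```text
0.0 [0.253 0.516 0.247] [-0.     0.226  0.974 -0.001] 0.08539214829981216 0.017
top [0.29  0.007 1.448] [ 0.198  0.022 -0.98 ]
crate_a [([492, 302], 0.97, [0.407, -0.417]), ([376, 318], 0.77, [0.374, -0.106]), ([386, 262], 0.64, [0.524, -0.137]), ([257, 279], 0.57, [0.487, 0.216])]
crate_a_top [([380, 318], 0.93, [0.367, -0.108]), ([388, 257], 0.91, [0.523, -0.134]), ([431, 294], 0.76, [0.424, -0.239]), ([498, 299], 0.69, [0.408, -0.403])]
rail [([318, 199], 0.62, [0.71, 0.043])]
vial_1 [([457, 269], 0.56, [0.501, -0.329]), ([313, 288], 0.53, [0.46, 0.063])]
rubber_stopper [([319, 251], 0.68, [0.562, 0.045]), ([314, 224], 0.42, [0.636, 0.056])]
tape_roll [([313, 226], 0.83, [0.633, 0.06]), ([317, 252], 0.44, [0.559, 0.051])]
amber_small [([176, 239], 0.63, [0.607, 0.441]), ([386, 264], 0.48, [0.521, -0.138])]
beaker [([184, 296], 0.83, [0.445, 0.414])]
dropper_bottle [([459, 220], 0.71, [0.638, -0.345]), ([254, 272], 0.44, [0.507, 0.222])]
side [ 0.35  -0.819  0.839] [ 0.176  0.735 -0.654]
crate_a [([283, 227], 0.87, [0.487, 0.214]), ([254, 321], 0.67, [0.361, -0.105]), ([326, 319], 0.58, [0.519, -0.14]), ([290, 364], 0.56, [0.417, -0.239])]
crate_a_top [([250, 293], 0.82, [0.362, -0.107]), ([302, 416], 0.77, [0.41, -0.411]), ([291, 339], 0.64, [0.422, -0.248]), ([325, 291], 0.56, [0.518, -0.141])]
rail [([376, 255], 0.86, [0.7, 0.036]), ([325, 305], 0.65, [0.528, -0.1]), ([327, 318], 0.6, [0.523, -0.138])]
vial_1 [([338, 391], 0.61, [0.498, -0.323]), ([280, 269], 0.45, [0.447, 0.047])]
rubber_stopper [([320, 261], 0.68, [0.554, 0.052])]
tape_roll [([350, 254], 0.85, [0.635, 0.058])]
amber_small [([308, 178], 0.89, [0.61, 0.437])]
beaker [([261, 193], 0.54, [0.451, 0.393])]
dropper_bottle [([399, 383], 0.94, [0.621, -0.337])]
```

View pics/top0.png

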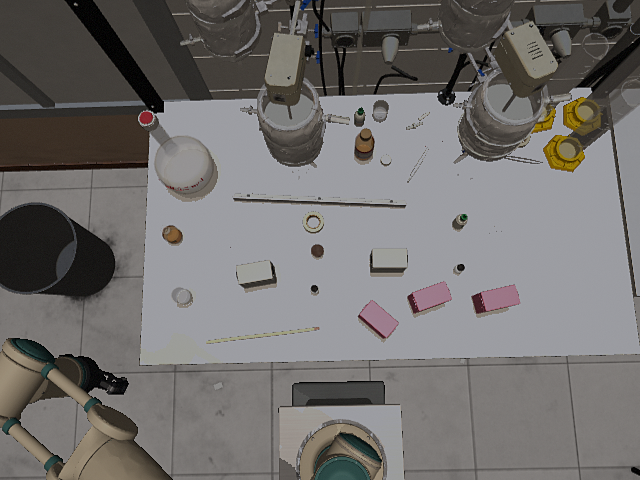

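View pics/side0.png

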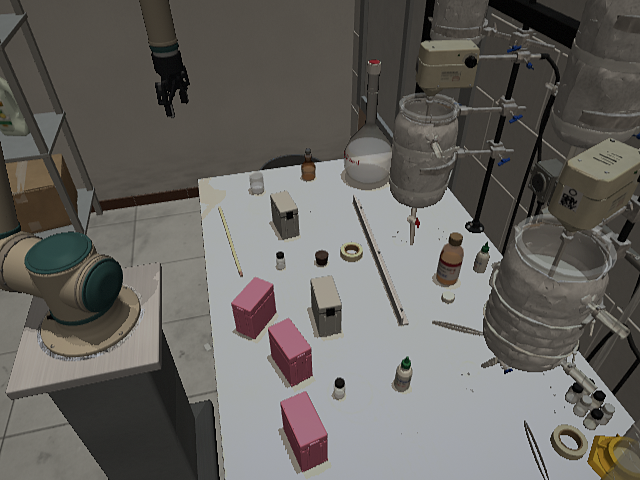

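The two light grey crates are at top (257,274) and (389,260). Three pink look-alikes, to be left alone, are at (378,318), (430,297) and (497,298). I'll check my choice in one close crop that also includes the rail at (235,198)–(405,204).

Run:
```python
from h import *
im=get_image("top"); save(im,"crop0.png",(225,185,420,295),4)
```

```text
(no output)
```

View pics/crop0.png

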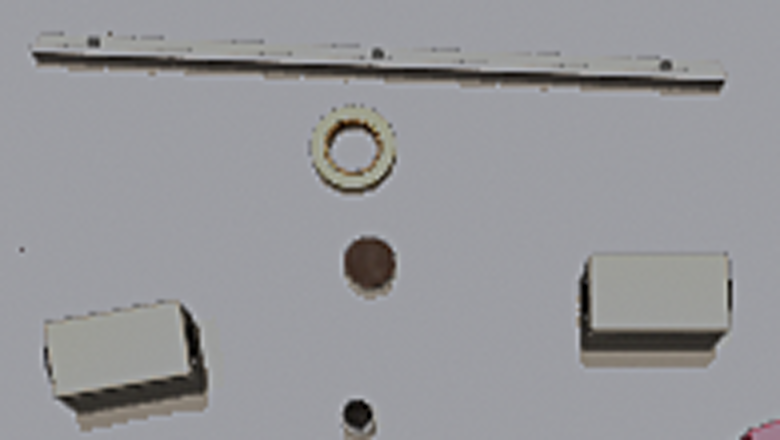

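The crop shows two grey crates with dark side clips. The left lid runs (45,323)–(192,374) and the right lid (590,254)–(729,331), in crop pixels. The rail above them is slightly skewed, and the tape roll, stopper and vial stand between the crates.

Run:
```python
from h import *
im=get_image("top")
g=lambda x,y,z: atz(im,(225+x/4-.4,185+y/4-.4),z)[:2]
for n,c in {"L":[(45,323),(181,301),(192,374),(55,397)],"R":[(590,254),(729,254),(729,331),(590,331)]}.items():
    P=np.array([g(*p,.095) for p in c]); w=(P[0]-P[1]+P[3]-P[2])/2; d=(P[0]-P[3]+P[1]-P[2])/2
    print(n,P.mean(0).round(3),np.linalg.norm(w).round(3),np.linalg.norm(d).round(3),"yaw from w",np.degrees(np.arctan2(-w[0],w[1])).round(1),"near mid",((P[2]+P[3])/2).round(3))
for a,b,z in [((35,53),(722,79),.028),((38,65),(722,91),0)]:
    A,B=g(*a,z),g(*b,z);w=A-B;print(A.round(3),B.round(3),np.linalg.norm(w).round(3),np.degrees(np.arctan2(-w[0],w[1])).round(1))
s=get_state();Rt=Rm(s["ee_rot"]);p=s["position"]
for t in [(.40,.215,.25),(.385,.215,.09)]: print((Rt.T@(np.array(t)-p)*1000).round(0))
```

```text
L [0.494 0.209] 0.089 0.048 yaw from w 7.9 near mid [0.47  0.205]
R [ 0.521 -0.138] 0.089 0.05 yaw from w -1.6 near mid [ 0.496 -0.137]
[0.712 0.277] [ 0.679 -0.195] 0.473 -4.0
[0.711 0.28 ] [ 0.678 -0.199] 0.48 -4.0
[-265. -206.   -2.]
[-251. -213.  158.]
```

Call:
apply_moves:
  deltas: [45,-29,-21,0,-3,45,-58,-42,0,-6,45,-87,-63,0,-10,45,-116,-84,0,-14,45,-145,-105,0,-18,45,-174,-126,0,-22,45,-203,-147,0,-26,45,-232,-168,0,-30,45,-261,-189,0,-34,45,-289,-210,10,-34,45,-289,-210,45,-34,45,-289,-210,80,-34]

```text
clock: 2.1
position: [0.423, 0.1991, 0.1692]
ee_rot: [0.003, -0.067, 0.998, 0.001]
contact_force: [0.4, 0.3, -0.2]
width: 0.0453
gripper_force: 0.0
```

Call:
apply_moves:
  deltas: [45,0,0,38,0,45,0,0,76,0,45,0,0,78,0,45,0,0,78,0]

```text
clock: 2.43
position: [0.4188, 0.2001, 0.0891]
ee_rot: [-0.002, -0.069, 0.998, -0.001]
contact_force: [0.2, 0.5, 0.8]
width: 0.0451
gripper_force: 0.0
```

Run:
```python
from h import *
s=get_state();print(s["clock"],s["position"])
im=get_image("side"); save(im,"s1.png",(230,150,390,290),4)
```

```text
2.4333 [0.41879813 0.2000825  0.08908671]
```

View pics/s1.png

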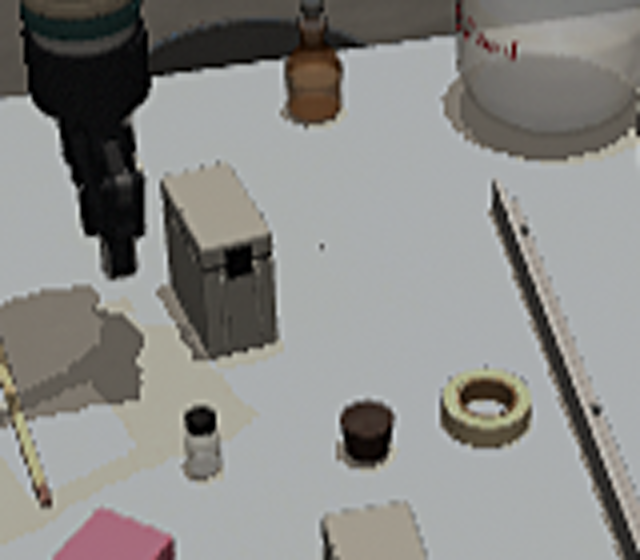

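The side crop shows the open fingers at crop (115,265), about 35 mm short of the left crate's near face and level with its upper part. Now I'll tip it.

Call:
apply_moves:
  deltas: [45,-15,0,0,0,45,-25,0,0,0,45,-33,0,0,0,45,-41,0,0,0,45,-49,0,0,0,45,-57,0,0,0,45,-65,0,0,0,45,-73,0,0,0,45,-81,0,0,0,45,-89,0,0,0,45,-94,0,0,0,45,-94,0,0,0]

```text
clock: 3.48
position: [0.5149, 0.2136, 0.0902]
ee_rot: [0.001, -0.069, 0.998, 0.0]
contact_force: [0.5, 0.1, 0.5]
width: 0.0449
gripper_force: 0.0
```

Call:
apply_moves:
  deltas: [45,0,0,-20,0,45,0,0,-20,0]

```text
clock: 3.65
position: [0.5147, 0.2139, 0.1124]
ee_rot: [0.002, -0.069, 0.998, 0.0]
contact_force: [1.3, 0.9, -0.1]
width: 0.0451
gripper_force: 0.0
```

Run:
```python
from h import *
s=get_state();print(s["clock"],s["position"],s["contact_force"])
im=get_image("side"); save(im,"s2.png",(230,130,430,280),4)
```

```text
3.65 [0.51465201 0.21386159 0.11235432] [ 1.28922317  0.88254304 -0.12007733]
```

View pics/s2.png

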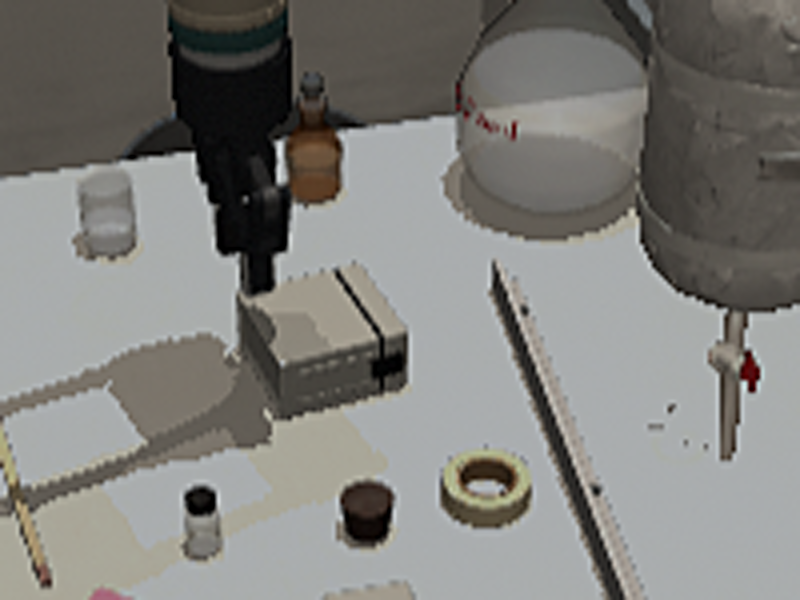

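The left crate lies on its back, at crop (240–405, 270–415), and the others are undisturbed. On to the right crate.

Call:
apply_moves:
  deltas: [45,10,0,-35,0,45,20,-20,-70,0,45,35,-55,-90,1,45,50,-90,-90,2,45,65,-125,-90,3,45,80,-160,-90,5,45,95,-195,-90,7,45,105,-230,-90,9,45,113,-265,-90,9.5,45,113,-300,-90,9.5,45,113,-338,-90,9.5,45,113,-338,-60,9.5]

```text
clock: 4.7
position: [0.4529, -0.1451, 0.1743]
ee_rot: [0.007, 0.016, 1.0, -0.005]
contact_force: [2.1, -0.9, 0.2]
width: 0.0453
gripper_force: 0.0
```

Call:
apply_moves:
  deltas: [45,0,0,35,0,45,0,0,70,0,45,0,0,70,0,45,0,0,70,0]

```text
clock: 5.03
position: [0.446, -0.1361, 0.0989]
ee_rot: [-0.002, 0.014, 1.0, 0.001]
contact_force: [0.2, 1.0, 0.2]
width: 0.0447
gripper_force: 0.0
```

Call:
apply_moves:
  deltas: [45,-10,0,9,0,45,-25,0,9,0,45,-33,0,9,0,45,-41,0,9,0,45,-49,0,9,0,45,-57,0,9,0,45,-65,0,9,0,45,-73,0,9,0,45,-81,0,9,0,45,-89,0,9,0,45,-97,0,9,0,45,-97,0,9,0]

```text
clock: 6.03
position: [0.5469, -0.14, 0.0913]
ee_rot: [0.001, 0.014, 1.0, -0.0]
contact_force: [1.0, -0.3, 0.1]
width: 0.0447
gripper_force: 0.0
```

Call:
apply_moves:
  deltas: [45,30,0,-40,0,45,60,0,-80,0,45,95,0,-120,0,45,130,0,-150,0,45,165,0,-160,0,45,165,0,-160,0]

```text
clock: 6.53
position: [0.3771, -0.1345, 0.2535]
ee_rot: [0.0, 0.014, 1.0, -0.001]
contact_force: [0.1, 0.1, -0.3]
width: 0.0451
gripper_force: 0.0
```

Run:
```python
from h import *
s=get_state();print(s["clock"],s["position"])
im=get_image("top"); a=cv2.resize(im["frame"][180:300,225:425],None,fx=4,fy=4,interpolation=cv2.INTER_CUBIC)
cv2.imwrite("pics/t3.png",a[:,:,::-1])
for k in("stamp","crate_a_centre","crate_a_top"):
  print(k,[(np.round(r["point"],1).tolist(),round(r["score"],2),atz(im,r["point"],.025)[:3].round(3).tolist()) for r in place_of(k,im)[:5]])
im=get_image("side")
for k in("stamp","crate_a_centre","crate_a_top"):
  print(k,[(np.round(r["point"],1).tolist(),round(r["score"],2),atz(im,r["point"],.025)[:3].round(3).tolist()) for r in place_of(k,im)[:5]])
```

```text
6.5333 [ 0.37712564 -0.1345361   0.25350656]
stamp [([490.5, 302.3], 0.62, [0.406, -0.405, 0.025]), ([373.1, 320.2], 0.58, [0.367, -0.095, 0.025])]
crate_a_centre [([493.9, 297.7], 0.9, [0.418, -0.415, 0.025]), ([386.2, 230.5], 0.74, [0.608, -0.141, 0.025]), ([375.5, 320.3], 0.64, [0.367, -0.101, 0.025])]
crate_a_top [([385.3, 217.0], 0.9, [0.645, -0.14, 0.025]), ([376.5, 320.1], 0.79, [0.367, -0.104, 0.025]), ([312.7, 224.2], 0.21, [0.631, 0.059, 0.025])]
stamp [([337.2, 312.0], 0.84, [0.545, -0.147, 0.025]), ([253.8, 320.6], 0.82, [0.36, -0.125, 0.025]), ([305.8, 446.1], 0.72, [0.41, -0.429, 0.025]), ([290.7, 364.5], 0.57, [0.417, -0.257, 0.025])]
crate_a_centre [([303.5, 428.8], 0.9, [0.413, -0.397, 0.025]), ([250.2, 307.9], 0.81, [0.357, -0.086, 0.025]), ([357.0, 304.2], 0.72, [0.594, -0.136, 0.025]), ([290.4, 351.5], 0.65, [0.422, -0.226, 0.025])]
crate_a_top [([374.9, 302.4], 0.85, [0.636, -0.141, 0.025]), ([249.9, 290.4], 0.77, [0.363, -0.031, 0.025]), ([290.9, 338.6], 0.64, [0.43, -0.193, 0.025])]
```

View pics/t3.png

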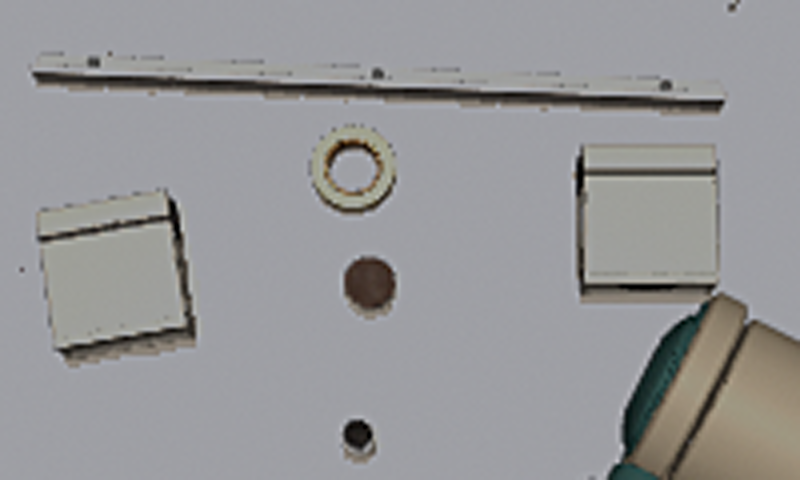

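Both crates lie on their backs: left at crop (115,270), right at (648,220). The right underside shows a dark mark at (650,286), so I'll zoom in on both near faces.

Run:
```python
from h import *
im=get_image("top"); f=im["frame"]; z=lambda a:cv2.resize(a,(400,200),interpolation=cv2.INTER_CUBIC)
r=z(f[243:263,370:410]); l=z(f[255:275,236:276])
s=get_image("side"); g=s["frame"]
r2=cv2.resize(g[280:350,300:400],(400,280),interpolation=cv2.INTER_CUBIC); l2=cv2.resize(g[180:250,270:370],(400,280),interpolation=cv2.INTER_CUBIC)
o=np.vstack([np.hstack([l,r]),np.hstack([l2,r2])]).astype(float)
cv2.imwrite("pics/st.png",np.clip(o*1.3,0,255)[:,:,::-1])
```

```text
[ WARN:0@1.385] global loadsave.cpp:1063 imwrite_ Unsupported depth image for selected encoder is fallbacked to CV_8U.
```

View pics/st.png

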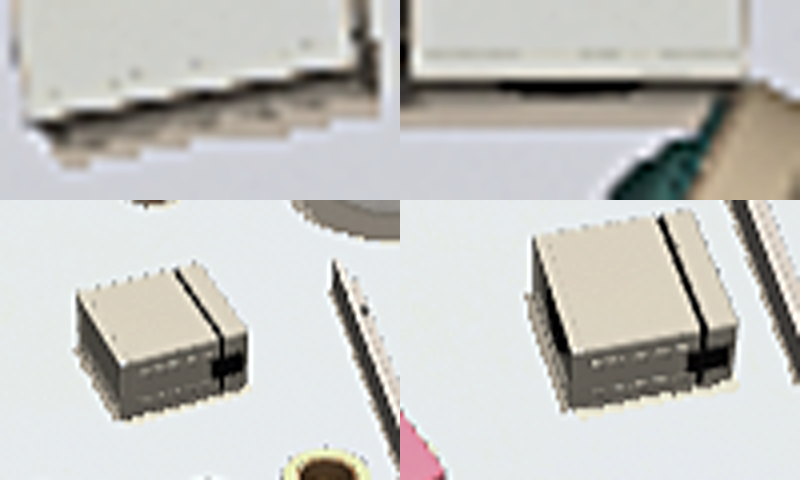

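The right crate carries the stamp: a dark mark in the middle of its underside at view (570,88) and (550,310). The left underside is plain. I'll measure the stamped crate's pose and the gap to the rail.

Run:
```python
from h import *
im=get_image("top")
P=np.array([atz(im,(225+x/4-.4,180+y/4-.4),.05)[:2] for x,y in [(583,146),(716,146),(716,285),(583,285)]])
w=(P[0]-P[1]+P[3]-P[2])/2
print(P.round(3).tolist(),"yaw",np.degrees(np.arctan2(-w[0],w[1])))
u=np.array([np.cos(np.radians(-4)),np.sin(np.radians(-4))]); A=np.array([.6945,.0405])
print("gap of lid corners along rail normal",(A-P[:2])@u,"near mid",(P[2]+P[3])/2)
s=get_state();p=s["position"];print(s["clock"],p,np.degrees(np.arctan2(*Rm(s["ee_rot"])[[1,0],0])))
```

```text
[[0.643, -0.097], [0.64, -0.186], [0.545, -0.181], [0.548, -0.093]] yaw -1.6589576395487158
gap of lid corners along rail normal [0.04192054 0.03836662] near mid [ 0.54673038 -0.13731294]
7.0833 [ 0.38016733 -0.13489269  0.25050254] 178.4137942116438
```

Call:
apply_moves:
  deltas: [50,-35,1,0,1,50,-70,2,0,2,50,-105,3,10,2.4,50,-125,3,40,2.4,50,-125,3,75,2.4,50,-125,3,110,2.4,50,-125,3,145,2.4,50,-125,3,180,2.4,50,-125,3,213,2.4,50,-125,3,213,2.4,50,-125,3,213,2.4]

```text
clock: 8.0
position: [0.5038, -0.1349, 0.0367]
ee_rot: [-0.002, 0.035, 0.999, 0.001]
contact_force: [-0.1, 0.2, 0.8]
width: 0.0501
gripper_force: 0.0
```

Call:
apply_moves:
  deltas: [50,-12,0,0,0,50,-22,0,0,0,50,-27,0,0,0,50,-31,0,0,0,50,-35,0,0,0,50,-40,0,0,0,50,-45,0,0,0,50,-50,0,0,0,50,-54,0,0,0,50,-58,0,0,0,50,-60,0,0,0,50,-60,0,0,0]

```text
clock: 9.0
position: [0.5658, -0.1399, 0.0382]
ee_rot: [0.001, 0.035, 0.999, -0.0]
contact_force: [-1.2, 0.8, 0.5]
width: 0.0499
gripper_force: 0.5
```

Run:
```python
from h import *
s=get_state();print(s["clock"],s["position"],s["contact_force"])
im=get_image("top"); save(im,"t4.png",(345,180,425,260),7)
```

```text
9.0 [ 0.56579177 -0.13987479  0.03820501] [-1.15550318  0.77530878  0.47733235]
```

View pics/t4.png

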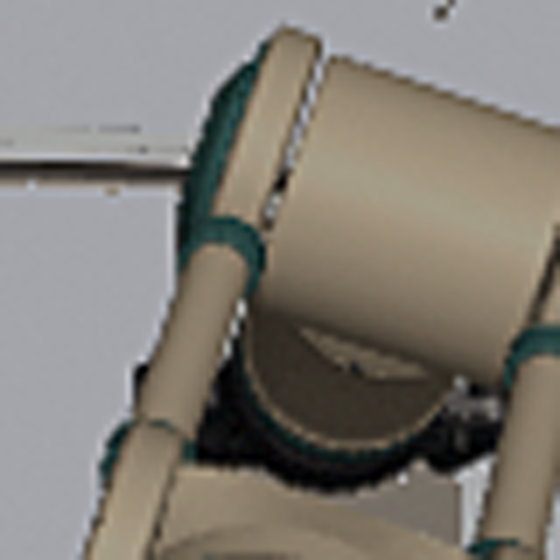

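The arm hides the crate in this view, so I'll finish by force, in small steps.

Call:
apply_moves:
  deltas: [50,-2,0,0,0,50,-4,0,0,0,50,-6,0,0,0,50,-8,0,0,0,50,-9,0,0,0,50,-9,0,0,0]

```text
clock: 9.55
position: [0.5742, -0.1403, 0.0382]
ee_rot: [0.0, 0.035, 0.999, 0.0]
contact_force: [-0.8, 0.6, 0.5]
width: 0.0502
gripper_force: 0.4
```

Call:
apply_moves:
  deltas: [50,-1,0,0,0,50,-2,0,0,0,50,-3,0,0,0,50,-3,0,0,0]

```text
clock: 9.88
position: [0.5742, -0.1403, 0.0382]
ee_rot: [-0.003, 0.035, 0.999, 0.0]
contact_force: [-7.6, -1.2, 4.3]
width: 0.0498
gripper_force: 3.5
```

Run:
```python
from h import *
s=get_state();print(s["clock"],s["position"],s["contact_force"])
im=get_image("side"); save(im,"s4.png",(310,230,430,350),5)
```

```text
9.8833 [ 0.57420932 -0.14033397  0.03817505] [-7.58851923 -1.18008572  4.30082535]
```

View pics/s4.png

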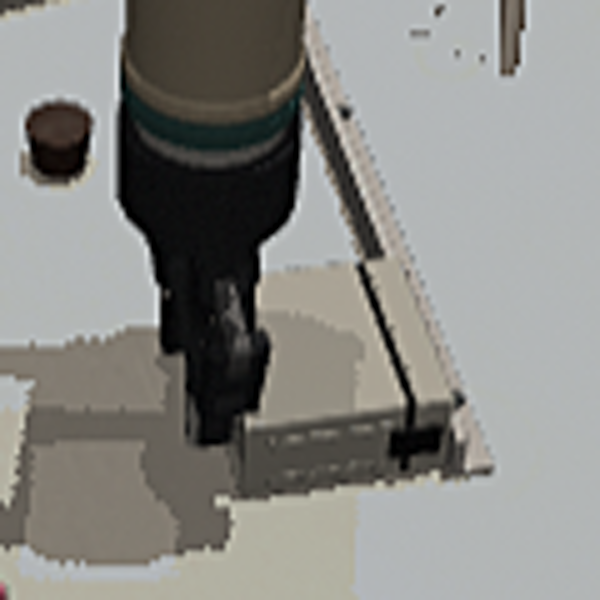

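Contact reads 7.6 N and the crate's lid end meets the rail. I'll press slightly more to square it, then back off.

Call:
apply_moves:
  deltas: [50,-1,0,0,0,50,-2,0,0,0,50,-3,0,0,0,50,-3,0,0,0,50,-3,0,0,0]

```text
clock: 10.35
position: [0.5742, -0.1403, 0.0382]
ee_rot: [-0.005, 0.035, 0.999, 0.0]
contact_force: [-12.3, -0.8, 9.0]
width: 0.0501
gripper_force: 6.5
```

Call:
apply_moves:
  deltas: [50,4,0,0,0,50,12,0,0,0,50,35,0,0,0,50,45,0,-35,0,50,60,0,-70,0,50,80,0,-110,0,50,110,0,-150,0,50,145,0,-190,0,50,180,0,-220,0,50,215,0,-220,0,50,240,0,-220,0,50,240,0,-220,0]

```text
clock: 11.35
position: [0.3348, -0.1224, 0.2598]
ee_rot: [0.0, 0.036, 0.999, -0.001]
contact_force: [0.4, 0.0, -0.4]
width: 0.0501
gripper_force: 0.0
```

Run:
```python
from h import *
s=get_state();print(s["clock"],s["position"],s["contact_force"])
im=get_image("top"); save(im,"t5.png",(225,180,425,300),4)
for k in ("vial_1","rubber_stopper","tape_roll","dropper_bottle"):print(k,[(np.round(r["point"]).tolist(),round(r["score"],2)) for r in place_of(k,im)[:2]])
```

```text
11.35 [ 0.33481705 -0.12237203  0.25982503] [ 0.36295793  0.01905754 -0.39704261]
vial_1 [([460.0, 272.0], 0.43)]
rubber_stopper [([317.0, 250.0], 0.61)]
tape_roll [([319.0, 198.0], 0.72), ([314.0, 226.0], 0.56)]
dropper_bottle [([455.0, 221.0], 0.65)]
```

View pics/t5.png

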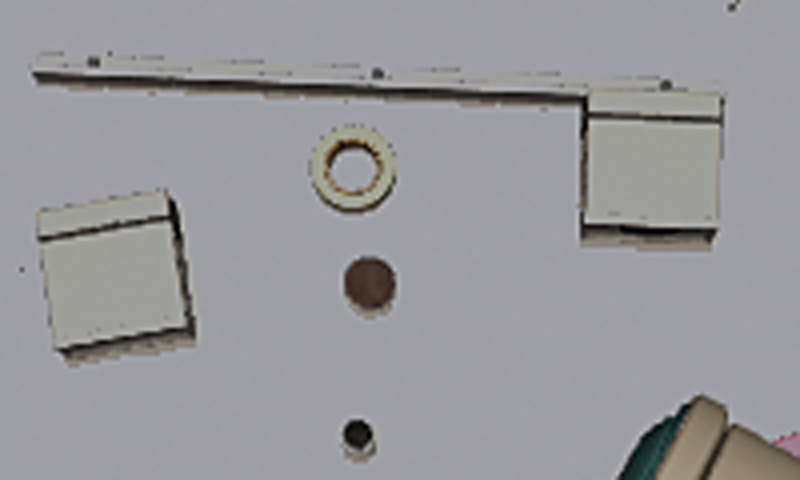

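The stamped crate's lid end, at crop (588,92)–(720,96), lies flush and parallel along the rail. The plain crate is still where it fell, and the bystanders in view haven't moved.

```bash
python3 -c "
from rig import *
print(sign_off())"
```

```text
the job is handed in; nothing more can be done
None
```

Job handed in at about 11.5 s: I tipped both crates (left, then right), found the stamp on the right one, and pushed it square against the rail; the left crate lies where it fell, and the last pictures show nothing else disturbed.

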